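# Clip the drawer back to the fence and hold the second side for screwing

### The arm

A 6-joint arm with a two-finger parallel gripper is mounted at the origin on the work surface. World frame = base frame: x ahead of the robot, y to its left, z up, the work surface at z = 0. Lengths are in mm, angles in rad, forces in N, time in s.
With the tool pointing down it reaches from about 350 to 975 mm from the base axis. Payload 7.1 kg.
Tool frame: the origin (TCP) lies midway between the tips of the shut fingers; the grasp point (between the pads) lies pinch_z behind it (pinch_z is the distance from the TCP to the grasp point, in mm); z points along the fingers, y is the line along which they close (so a half turn about z gives the same grasp; the last joint's range is limited). The gripper opens to 88 mm and grips with 3 to 60 N. Pads are 20 mm wide; open, the fingers measure 115 mm over their backs; the gripper's body (75 mm by 178 mm) begins 61 mm behind the grasp point.
Start: joints at [-1.326, 0.423, 1.63, -0, 1.089, -0.019], TCP at [162.988, -603.357, 222.675] pointing down, gripper open.
Joint ranges: [-3, 3], [-0.9, 2.11], [0.09, 2.58], [-1.31, 4.45], [0.11, 2.69], [-2.54, 2.54]. Speed limits (rad/s): [2.39, 2.39, 3.01, 3.14, 3.14, 3.14].

### API

Orientations are given as a rotation vector (axis times angle).
In Python, from workcell import get_obs, get_image, close_job, pinch_z gives the robot as it stands.
- The arm moves only by the tool jog_arm, never from a script. Its argument "commands" is a list of rows, each a list of 3 entries, a list of its own where there are three numbers: the gripper command: -1 is shut, 1 is fully open, values between are in proportion, then the shift along the tool's x, y, z as a fraction of full scale, then the turn, a rotation vector about the tool's x, y, z as a fraction of full scale. In form: [[gripper, [tx, ty, tz], [rx, ry, rz]], ...]. A call has 1 to 10 rows; each row shifts and turns the commanded pose from where the row before left it, along the tool's axes as they then stand; what a row does not reach is not made up. Full scale, the value 1, is 0.1 m for a shift and 45 degrees for a turn. A row lasts 1/10 s, in which the tool goes at most 50 mm and 8.59 degrees, less where a joint would pass 70% of its speed; a pose out of reach is approached as far as the arm can. A call with a number of a shift or a turn outside -1 to 1 is refused whole. A call with a gripper value outside its range is refused whole. The fingers move at their own pace and stop on an object; the grip force is fixed at half the most. Time passes only in rows, so rows that do not move let the fingers close. It gives the time, the measured TCP pose, the force, the opening and the grip force at its end, in the units of the state.
- get_obs(): the state, without advancing time (a new reading comes with each control period).
- get_image(name): name is "scene" or "top" or "wrist"; returns a dict with "image" (420x560x3 uint8, blue, green, red), "z_map" (420x560 float32, mm along the optical axis (not along the pixel's ray), 0 where there is no reading), "intrinsics" (3x3 intrinsics, pixels), "eye" and "orientation" of the camera in the world; the wrist camera has in their place "mount" (4x4, takes a point from camera to tool coordinates, whose origin is the TCP and whose axes are the flange's). Camera axes: x right, y down, z forward; pixel columns grow to the right and rows downward; lengths in mm; the calibration is good to about 2 mm. A picture is of the moment at which its call begins: read the wrist's pose just before it.
- close_job(): hands the job in; it is judged then, once.
The state is a dict: "t": time; "qpos": joint angles; "qvel": joint speeds; "joint_torque": joint torques, N m; "ee_pos": TCP position; "orientation": TCP orientation; "ft_force": force on the tool from outside, world axes, zero at the start; "moment": the same for the moment, N m; "width": finger opening in mm; "grasp_force": force on a finger pad.
Only numpy, scipy, OpenCV 4.12 (cv2) and the standard library are available. Lean on these libraries where they do the work, as an engineer would, in place of code of your own. Each camera call takes 0.05 s, during which the arm holds its last target. There are 200 camera calls.

### The job

Take the spring clamp off the wall of the wooden screw box and clip it over the metal fence and the half-built drawer's back together, so that it grips the back tight to the fence, and let go of it. Then pick up the loose drawer side and make the drawer's missing corner: standing on the jig board, its end butted squarely against the back, its outer face flush with the back's free end. Finish while holding it there as a third hand for whoever drives the screws: keep the side in the fingers, pressed against the back with a steady push of about 12 newtons, and leave the other things on the bench alone.

Things in the scene. Friction and masses are not known exactly. Their poses are not given: they have to be found in the camera images.
- jig: Jig fixed on the bench: plywood board 290 (x) x 260 (y) x 18 mm, origin under its centre, with a fence of aluminium angle. The fence's upright leg is 240 mm long along y, 5 mm thick, and stands 68 mm above the bench (50 above the board's top); its working face is the plane x = +75 mm, its back x = +80. Its 5 mm thick foot runs on to x = +125.
- drawer: Half-built drawer of boards 15 mm thick, 60 high, loose on the jig board, 210 g: a back 200 mm long (along y) with one side 160 mm long screwed on at its +y end and running to -x: an L. Origin: middle of the back's underside, 18 mm above the bench. The fence is on its +x side, up to 5 mm from the back. The back's free end is at y = -100 mm.
- corner_end (a point): Point on the drawer back's face towards -x, at mid-height (30 mm above the jig board), 7.5 mm in from the free end; axes as drawer. The end of the loose side belongs here, centred on this point, the side running to -x, parallel to the first side: its centre then lies 80 mm to -x of this point.
- side_mid (a point): Centre of the loose drawer side, a straight wooden board 160 (x, along it) x 15 (y) x 60 mm (z), about 95 g, standing on its long edge on the bench. Both ends are alike. It is gripped from above across its 15 mm thickness. Pressed down on the jig board it drags (friction about 1), which hides the push on the back.
- tote: Open-topped wooden screw box fixed on the bench, to the left or the right of the jig, 200 (x) x 140 (y) x 90 mm high, walls 18 mm thick. Origin: centre of its underside. The spring clamp is parked astride its front (-x) wall, whose middle is at x = -91 mm.
- clamp_grip (a point): Steel spring clamp, 120 g, upright, jaws down over the box's wall. This point is midway between its two handles at the height to squeeze them; x: the way handles and jaws move; z up. Parked, the handles measure 58 mm over their outsides here, 22 mm along y, and end 24 mm higher. The pivot pin, 6 mm in radius, is 62 mm below; the jaw pads, 22 wide and 15 mm tall, are centred 104 mm below.
- clamp_jaw (a joint): Opening of the clamp's jaws: 0 with 19 mm between the pads (about as parked), 42 mm more per rad. Squeezing opens them: handles 43 mm wide over all leave 29 mm between the pads, 40 mm leave 31. Each handle pushes back with 10 N parked, 14 N at 40 mm. Let go, the jaws close and pinch with 15 N. Back and fence together are 20 mm thick; lowered fully, the pin meets the back's top edge.
- glue: Bystander: glue bottle, 60 mm across and 180 mm high, standing on the bench; origin under its centre.
- tape: Bystander: tape measure, 68 x 36 x 64 mm, standing on the bench; origin under its centre.
- driver: Bystander: screwdriver 200 mm long, lying on the bench; origin under its middle.
There are look-alikes about, which are no part of the job. Of the things that look like the part that bears clamp_grip, the smallest one is meant.

How it is judged (in metres and radians):
On the way, in this order (a step that is already met when the one before it is completed fails the run):
1. The spring clamp is let go, upright, with its jaws gripping drawer back and fence together (contact force between clamp and drawer above 4 N and contact force between clamp and jig above 4 N and contact force between the fingers and clamp below 0.3 N and angle between clamp_grip's own z axis and vertical below 0.4 rad), for 0.3 s.
2. The side, in the fingers, is pressed against the drawer back with a force within the band (contact force between side and drawer between 5 and 20 N and contact force between the fingers and side above 2 N), for 0.3 s.
At the end, for the whole second after the job is handed in: Still in the fingers, the side presses on the back with 5 to 20 N; it stands on the board (4 mm), square (0.06 rad), flush with the back's free end (4.5 mm); the back lies on the fence (3 mm, 0.04 rad); the released clamp, upright within 0.4 rad, pinches back and fence, each over 4 N (all of step 1 and all of step 2 and y of side_mid in the frame of drawer between -0.097 and -0.088 m and x of side_mid in the frame of drawer between -0.0915 and -0.0835 m and z of side_mid in the frame of drawer between 0.0265 and 0.0345 m and angle between the x axis of side_mid and the x axis of drawer, either way round below 0.06 rad and angle between side_mid's own z axis and vertical below 0.06 rad and angle between the x axis of drawer and the x axis of jig, either way round below 0.04 rad and x of drawer in the frame of jig above 0.0645 m and linear speed of each of side, drawer below 0.02 m/s); the arm keeps its last pose, push and grip.
It fails at once if the glue bottle is disturbed (distance of glue from where it was at the start of the episode above 0.03 m).
It fails at once if the tape measure is disturbed (distance of tape from where it was at the start of the episode above 0.03 m).
It fails at once if the screwdriver is disturbed (distance of driver from where it was at the start of the episode above 0.03 m).
It also fails if it takes over 72 s, if anything falls off the work surface, if the arm or the gripper's body presses on something with over 40 N, if the wrist force passes 120 N, or if a joint passes its speed limit or range.

## Working session

There is one attempt and no reset: what is moved stays moved. The work goes in short steps, Python scripts to look and compute and a tool call to move; the robot and the scene stay as the last step left them, time stands still between calls to the robot, and variables do not carry over. Pictures are saved under pics/ and viewed, at most 10 in all, crops included, and the job is handed in when it is done.

Besides the shell and the picture viewer there is one more tool, called after "Emit:" by a JSON object that holds its "method" and its "body", one argument or row to a line. jog_arm: Moves the arm, as the interface text tells. Its arguments: {"type":"object","properties":{"commands":{"type":"array","items":{"type":"array"}}},"required":["commands"]}

```bash
mkdir -p pics; ls; cat > h.py <<'E'
import numpy as np, cv2
from scipy.spatial.transform import Rotation as R
from workcell import *
def cloud(name):
    if name=="wrist": o=get_obs()
    d=get_image(name); z=d["z_map"]; K=np.array(d["intrinsics"])
    v,u=np.mgrid[0:z.shape[0],0:z.shape[1]]
    P=np.stack([(u-K[0,2])*z/K[0,0],(v-K[1,2])*z/K[1,1],z],-1)
    if name=="wrist":
        M=np.array(d["mount"]); P=P@M[:3,:3].T+M[:3,3]
        P=P@R.from_rotvec(o["orientation"]).as_matrix().T+o["ee_pos"]
    else:
        q=np.array(d["orientation"]); Rm=q if q.shape==(3,3) else R.from_rotvec(q).as_matrix()
        P=P@Rm.T+np.array(d["eye"])
    P[z==0]=np.nan
    return d,P
E
python3 - <<'E'
from h import *
o=get_obs(); print({k:np.round(v,3) for k,v in o.items()}, pinch_z)
ims=[]
for n in ("scene","top"):
    d,P=cloud(n); print(n,d["eye"],d["orientation"],np.array(d["intrinsics"])[0]); cv2.imwrite(f"pics/{n}.png",d["image"]); np.savez(n,P=P,im=d["image"])
E
```

```text
pics
{'t': np.float64(0.0), 'qpos': array([-1.326,  0.424,  1.631, -0.   ,  1.089, -0.019]), 'qvel': array([ 0.001, -0.001,  0.   ,  0.001,  0.002,  0.002]), 'joint_torque': array([ 4.0000e-03, -5.4461e+01, -2.7366e+01,  6.5000e-02,  2.3000e-02,
       -0.0000e+00]), 'ee_pos': array([ 162.863, -602.836,  221.886]), 'orientation': array([-3.113, -0.413,  0.   ]), 'ft_force': array([ 0.377, -0.061, -0.568]), 'moment': array([ 0.014, -0.029, -0.072]), 'grasp_force': np.float64(0.0), 'width': np.float64(87.86)} 18.700000000000003
scene [ 930.500807   -764.63374153 1460.40120147] [-2.51527476 -0.71515184  0.18943102] [484.05215787   0.         278.19216214]
top [ 414.06088575  -93.59847709 1373.13222497] [-2.16524553  2.20122821 -0.09334077] [457.94443286   0.         279.04543039]
```

View pics/scene.png

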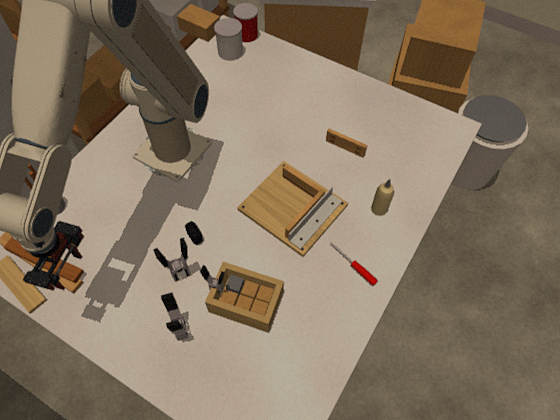

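View pics/top.png

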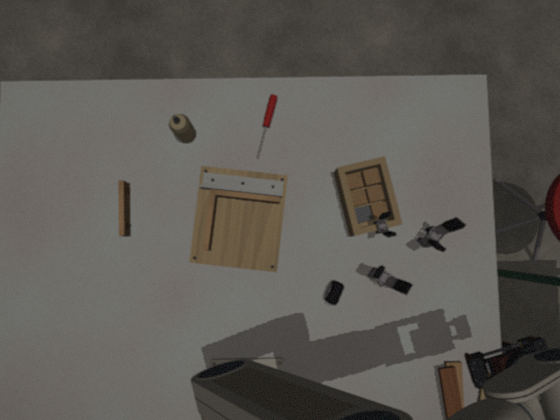

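The scene view shows the jig and L-drawer at (293,207), the box at (245,297), and three clamps at (213,280) on the box wall, (175,262) and (175,315). The loose board is at (346,142), with other boards near the gripper at (40,270). The clamp on the box's front wall fits "astride the wall", and I'll check that it is also the smallest.

```bash
python3 - <<'E'
from h import *
A=np.load("top.npz");P=A["P"];S=np.load("scene.npz");PS=S["P"]
for nm,Q in (("top",P),("scene",PS)):
    z=Q[...,2]; m=((z>10)&(z<230)).astype(np.uint8)
    n,l,st,c=cv2.connectedComponentsWithStats(m)
    for i in range(1,n):
        if st[i,4]<60: continue
        p=Q[l==i]
        if not(0<np.nanmean(p[:,0])<1000): continue
        top=p[p[:,2]>np.percentile(p[:,2],97)-8]
        r=cv2.minAreaRect(p[:,:2].astype(np.float32)); rt=cv2.minAreaRect(top[:,:2].astype(np.float32))
        print(nm,c[i].round(),st[i,4],np.round(r[0]),np.round(r[1]),round(r[2],1),"top z",np.percentile(p[:,2],97).round(),np.round(rt[0]),np.round(rt[1]),round(rt[2],1))
im1=cv2.resize(S["im"][215:345,150:300],None,fx=4,fy=4,interpolation=cv2.INTER_CUBIC)
im2=cv2.resize(A["im"][150:300,320:470],None,fx=3,fy=3.4667,interpolation=cv2.INTER_CUBIC)[:520]
im=cv2.convertScaleAbs(np.hstack([im1,im2])[:, :],alpha=1.5); im=cv2.resize(im,(800,int(800*im.shape[0]/im.shape[1])))
cv2.imwrite("pics/crop.png",im)
E
```

```text
top [268. 117.] 334 [795. -67.] [ 25. 199.] 74.9 top z 30.0 [806. -69.] [ 21. 178.] 73.2
top [183. 128.] 557 [775. 171.] [53. 58.] 27.1 top z 171.0 [778. 173.] [ 9. 12.] 29.0
top [368. 197.] 3910 [ 560. -361.] [224. 142.] 12.6 top z 146.0 [ 484. -387.] [66. 23.] 12.4
top [239. 219.] 8506 [519.  18.] [261. 291.] 82.6 top z 80.0 [506.  17.] [231. 183.] 82.6
top [124. 208.] 599 [552. 350.] [160.  18.] 0.8 top z 66.0 [552. 350.] [159.  18.] 0.6
top [441. 233.] 705 [ 456. -540.] [39. 95.] 47.1 top z 201.0 [ 455. -540.] [32. 95.] 48.2
top [390. 280.] 582 [ 340. -392.] [95. 39.] 58.3 top z 200.0 [ 340. -392.] [94. 32.] 56.6
top [334. 293.] 327 [ 298. -257.] [39. 68.] 65.2 top z 68.0 [ 298. -258.] [32. 62.] 63.5
top [219. 362.] 99 [107.  72.] [19. 72.] 14.8 top z 18.0 [107.  72.] [18. 72.] 14.5
top [271. 362.] 219 [107. -61.] [107.  33.] 71.5 top z 18.0 [107. -61.] [107.  33.] 71.5
top [452. 387.] 1106 [  14. -596.] [157.  75.] 6.1 top z 45.0 [  14. -583.] [136.  47.] 7.2
scene [330.   2.] 440 [  59. 1040.] [507.  36.] 29.8 top z 39.0 [ 141. 1076.] [331.  27.] 32.0
scene [171. 146.] 2338 [ 4
[... 186 characters left out ...]
.] [267. 293.] 82.9 top z 79.0 [524.   1.] [185. 234.] 2.7
scene [383. 198.] 520 [780. 167.] [58. 50.] 11.6 top z 164.0 [780. 171.] [11. 13.] 52.7
scene [194. 233.] 272 [ 300. -258.] [38. 70.] 66.3 top z 67.0 [ 299. -259.] [33. 64.] 63.8
scene [175. 261.] 571 [ 340. -391.] [93. 45.] 56.7 top z 199.0 [ 342. -392.] [93. 36.] 56.8
scene [361. 270.] 281 [797. -63.] [ 27. 200.] 71.6 top z 30.0 [844. -80.] [25. 97.] 72.3
scene [ 71. 277.] 502 [ 102. -596.] [ 72. 189.] 78.3 top z 45.0 [ 106. -594.] [ 61. 189.] 73.5
scene [243. 295.] 3719 [ 556. -344.] [225. 177.] 12.5 top z 151.0 [ 485. -387.] [66. 25.] 13.9
scene [174. 317.] 635 [ 455. -537.] [38. 97.] 45.8 top z 199.0 [ 455. -539.] [31. 95.] 48.3
```

View pics/crop.png

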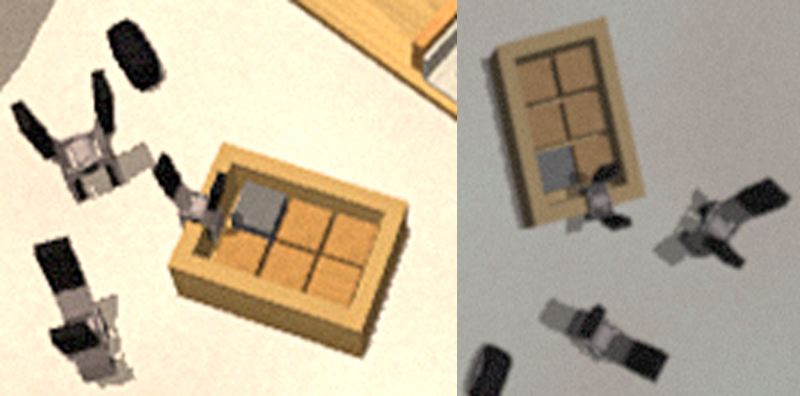

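Clamps: A is on the box wall at scene (213,280), with a top footprint of about 66 mm. B at (175,262) and C at (175,315) stand on the bench, about 95 mm wide and 200 mm high. A is the smallest and sits on the front wall, so it is the one meant. Next I refine the numbers.

```bash
cat > m.py <<'E'
from h import *
def rect(p): 
    r=cv2.minAreaRect(p[:,:2].astype(np.float32)); return len(p),np.round(r[0],1),np.round(r[1],1),round(r[2],1)
def rep(Q,nm):
    Q=Q.reshape(-1,3); Q=Q[~np.isnan(Q[:,0])]
    c=Q[(np.hypot(Q[:,0]-484,Q[:,1]+387)<70)&(Q[:,2]>100)]
    if len(c): print(nm,"clamp z max",c[:,2].max().round(1)); [print("  >",h,rect(c[c[:,2]>h])) for h in (110,150,170) if (c[:,2]>h).sum()>3]
    j=Q[(np.hypot(Q[:,0]-519,Q[:,1]-18)<200)]
    for lo,hi in ((12,24),(62,72),(73,86)):
        s=j[(j[:,2]>lo)&(j[:,2]<hi)]
        if len(s): print("  jig z",np.median(s[:,2]).round(1),rect(s))
    b=j[(j[:,2]>73)&(j[:,2]<86)]
    # jig frame at (519,18), yaw -7.4
    a=np.deg2rad(-7.4);e=np.array([[np.cos(a),np.sin(a)],[-np.sin(a),np.cos(a)]])
    for lab,s in (("back",b),("fence",j[(j[:,2]>60)&(j[:,2]<72)]),("board",j[(j[:,2]>13)&(j[:,2]<22)])):
        if len(s)<5: continue
        q=(s[:,:2]-[519,18])@e.T
        print("  ",lab,"u",np.percentile(q[:,0],[0,2,10,50,90,98,100]).round(1),"v",np.percentile(q[:,1],[0,2,10,50,90,98,100]).round(1))
        if lab=="back":
            k=q[(q[:,0]>40)&(q[:,1]<60)]; 
            for v0 in (-80,-50,-20,10,40):
                w=k[abs(k[:,1]-v0)<12]; print("    back v",v0,"u range",np.percentile(w[:,0],[3,50,97]).round(1) if len(w) else 0)
E
python3 - <<'E'
from m import *
for n in("top","scene"): rep(np.load(n+".npz")["P"],n)
E
```

```text
top clamp z max 194.0
  > 110 (213, array([ 484. , -386.5]), array([65.7, 25.5]), 13.0)
  > 150 (115, array([ 484.1, -386.6]), array([65.7, 22.7]), 12.4)
  > 170 (82, array([ 484.1, -386.6]), array([65.7, 22.7]), 12.4)
  jig z 19.3 (6424, array([544.2,  14.3]), array([260.7, 341.8]), 82.6)
  jig z 67.9 (193, array([537.4,  -1. ]), array([185.1, 231.4]), 8.6)
  jig z 79.1 (710, array([515.5,   2.6]), array([220. , 182.7]), 89.1)
   back u [-103.7  -97.3  -67.2   56.8   68.5   71.2   78.9] v [-117.6 -108.2  -79.8   61.7   80.9   83.5  103.7]
    back v -80 u range [55.7 62.8 73.5]
    back v -50 u range [55.4 63.3 73.2]
    back v -20 u range [55.8 62.5 69.8]
    back v 10 u range [55.8 62.9 70.1]
    back v 40 u range [55.9 63.2 70. ]
   fence u [-100.1  -71.2   -0.6   75.3   78.8   79.6   79.9] v [-120.7 -114.6  -94.4   18.3   82.9  113.8  119.7]
   board u [-145.5 -141.  -124.1  -29.3  112.   140.5  196.3] v [-130.8 -126.8 -108.5  -10.4  107.2  125.3  130. ]
scene clamp z max 191.6
  > 110 (200, array([ 484.6, -386.8]), array([66.1, 25. ]), 14.4)
  > 150 (113, array([ 484.6, -387.1]), array([66. , 24.7]), 13.9)
  > 170 (76, array([ 484.6, -387.1]), array([66. , 22.9]), 13.6)
  jig z 18.0 (3602, array([540.9,  14.6]), array([265.2, 337.2]), 82.7)
  jig z 66.8 (235, array([532.1,  -1. ]), array([185.8, 228.6]), 6.6)
  jig z 77.5 (423, array([505.3,   9.1]), array([222.1, 184. ]), 82.2)
   back u [-103.8  -97.   -65.6   57.3   69.6   71.6   80.3] v [-122.2 -111.1  -86.2   56.4   80.8   84.8   99.9]
    back v -80 u range [55.2 62.7 73.5]
    back v -50 u range [57.7 65.3 71.1]
    back v -20 u range [55.7 64.2 71.9]
    back v 10 u range [56.5 64.  70.9]
    back v 40 u range [55.6 64.6 72.6]
   fence u [-101.9  -93.5  -54.1   70.8   78.7   80.2   81. ] v [-119.3 -116.   -96.2   27.6   76.4  102.5  116.2]
   board u [-146.5 -141.5 -123.4  -18.4  127.2  141.6  190.8] v [-133.1 -128.7 -114.6  -25.6   74.5  125.6  132. ]
```

```bash
cat > plan.py <<'E'
from h import *
import sys
# usage: plan.py x y z yaw_of_tool_y_deg : TCP target; shift is in tool axes AFTER the turn, units of full scale
x,y,z,yaw=map(float,sys.argv[1:5])
o=get_obs(); C=R.from_rotvec(o["orientation"]); best=None
for k in (0,180):
    a=np.deg2rad(yaw+k); ty=np.array([np.cos(a),np.sin(a),0]); tz=np.array([0,0,-1.]); T=R.from_matrix(np.stack([np.cross(ty,tz),ty,tz],1))
    turn=(C.inv()*T).as_rotvec()/np.deg2rad(45)
    s=T.inv().apply(np.array([x,y,z])-o["ee_pos"])/100
    print("turn",turn.round(4),"shift",s.round(4),"mm/100")
print("now",o["ee_pos"].round(2),"t",o["t"].round(2),"q",o["qpos"].round(2),"w",o["width"].round(1),"F",o["ft_force"].round(2),"grip",o["grasp_force"].round(1))
E
python3 plan.py 484.3 -386.8 260 12.7
```

```text
turn [-1.4000e-03 -1.3000e-03 -1.9463e+00] shift [ 1.4014  3.6108 -0.3801] mm/100
turn [-1.3000e-03  1.4000e-03  2.0537e+00] shift [-1.4014 -3.6108 -0.3801] mm/100Traceback (most recent call last):
  File "plan.py", line 11, in <module>
    print("now",o["ee_pos"].round(2),"t",o["t"].round(2),"q",o["qpos"].round(2),"w",o["width"].round(1),"F",o["ft_force"].round(2),"grip",o["grasp_force"].round(1))
                                         ^^^^^^^^^^^^
AttributeError: 'float' object has no attribute 'round'
```

Emit:
{"method": "jog_arm", "body": {
  "commands": [
    [1, [0, 0, -0.1], [0, 0, -0.18]],
    [1, [0, 0, -0.1], [0, 0, -0.18]],
    [1, [0, 0, -0.1], [0, 0, -0.18]],
    [1, [0, 0, -0.08], [0, 0, -0.18]],
    [1, [0, 0, 0], [0, 0, -0.18]],
    [1, [0, 0, 0], [0, 0, -0.18]],
    [1, [0, 0, 0], [0, 0, -0.18]],
    [1, [0, 0, 0], [0, 0, -0.18]],
    [1, [0, 0, 0], [0, 0, -0.18]],
    [1, [0, 0, 0], [0, 0, -0.18]]
  ]
}}

```text
t: 1.1
ee_pos: [162.9, -603.0, 260.2]
orientation: [-2.092, -2.342, -0.001]
ft_force: [-1.2, 0.6, -0.1]
width: 87.6
grasp_force: 0.0
```

Emit:
{"method": "jog_arm", "body": {
  "commands": [
    [1, [0, 0, 0], [0, 0, -0.146]],
    [1, [0.16, 0.4, 0], [0, 0, 0]],
    [1, [0.16, 0.4, 0], [0, 0, 0]],
    [1, [0.16, 0.4, 0], [0, 0, 0]],
    [1, [0.16, 0.4, 0], [0, 0, 0]],
    [1, [0.16, 0.4, 0], [0, 0, 0]],
    [1, [0.16, 0.4, 0], [0, 0, 0]],
    [1, [0.16, 0.4, 0], [0, 0, 0]],
    [1, [0.16, 0.4, 0], [0, 0, 0]],
    [1, [0.12, 0.4, 0], [0, 0, 0]]
  ]
}}

```text
t: 2.1
ee_pos: [484.5, -386.1, 260.3]
orientation: [-1.962, -2.453, -0.0]
ft_force: [-0.0, -0.2, -0.2]
width: 87.7
grasp_force: 0.0
```

```bash
sed -i 's/o\["\(t\|width\|grasp_force\)"\]/np.float64(o["\1"])/g' plan.py; python3 plan.py 484.3 -386.8 260 12.7
python3 - <<'E'
from m import *
d,P=cloud("wrist"); rep(P,"w"); cv2.imwrite("pics/w1.png",d["image"])
E
```

```text
turn [-0.0008 -0.001  -0.    ] shift [-0.0068 -0.0033  0.0034] mm/100
turn [-1.5e-03  1.2e-03  4.0e+00] shift [0.0068 0.0033 0.0034] mm/100
now [ 484.47 -386.06  260.34] t 2.1 q [-0.69  0.38  1.61 -0.    1.16 -0.91] w 87.7 F [-0.   -0.17 -0.17] grip 0.0
w clamp z max 379.2
  > 110 (65941, array([ 481.4, -375.6]), array([122.9,  47.6]), 12.9)
  > 150 (65254, array([ 481.4, -375.6]), array([122.9,  47.6]), 12.9)
  > 170 (64850, array([ 481.4, -375.6]), array([122.9,  47.6]), 12.9)
```

View pics/w1.png

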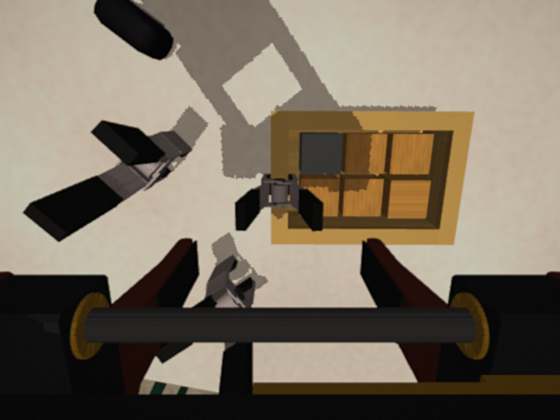

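The wrist view shows the target clamp at (280,205), astride the box's front wall and centred between the fingers at (190,255) and (370,255). Now I measure it in this view, with fingers excluded.

```bash
python3 - <<'E'
from m import *
d,P=cloud("wrist"); P=P.reshape(-1,3); P=P[~np.isnan(P[:,0])]
c=P[(np.hypot(P[:,0]-484,P[:,1]+387)<60)&(P[:,2]<215)]
print("max",c[:,2].max())
for lo in (110,150,165,180): print(lo,rect(c[(c[:,2]>lo)]))
for z0 in (150,160,168,175,185):
    s=c[abs(c[:,2]-z0)<2]; print(z0,rect(s) if len(s)>3 else 0)
b=P[(np.hypot(P[:,0]-560,P[:,1]+361)<160)&(P[:,2]>80)&(P[:,2]<95)]; print("box",rect(b),np.median(b[:,2]))
E
```

```text
max 188.83347819013812
110 (2088, array([ 483.3, -384.9]), array([66.5, 26.2]), 12.3)
150 (1364, array([ 483.3, -385. ]), array([66.5, 22.7]), 12.3)
165 (1091, array([ 483.3, -385. ]), array([66.5, 22.7]), 12.3)
180 (761, array([ 483.3, -385. ]), array([66.5, 22.7]), 12.3)
150 (68, array([ 483.4, -384.9]), array([54.1, 22. ]), 12.3)
160 (76, array([ 483.3, -384.9]), array([57.7, 22.3]), 12.3)
168 (90, array([ 483. , -384.6]), array([60.2, 21.4]), 12.2)
175 (90, array([ 483.1, -384.7]), array([61.7, 21.9]), 12.5)
185 (405, array([ 483.3, -385. ]), array([66.5, 22.7]), 12.3)
box (10218, array([ 565.7, -357.6]), array([211.1, 140.5]), 12.6) 88.89763170533675
```

Emit:
{"method": "jog_arm", "body": {
  "commands": [
    [1, [0.008, -0.009, 0.3], [0, 0, 0]],
    [1, [0, 0, 0.3], [0, 0, 0]],
    [1, [0, 0, 0.25], [0, 0, 0]],
    [1, [0, 0, 0.2], [0, 0, 0]],
    [1, [0, 0, 0.11], [0, 0, 0]],
    [1, [0, 0, 0], [0, 0, 0]],
    [0.4, [0, 0, 0], [0, 0, 0]],
    [0.2, [0, 0, 0], [0, 0, 0]],
    [0.1, [0, 0, 0], [0, 0, 0]],
    [-0.05, [0, 0, 0], [0, 0, 0]]
  ]
}}

```text
t: 3.2
ee_pos: [482.8, -387.4, 145.5]
orientation: [1.961, 2.452, -0.0]
ft_force: [-0.6, -0.5, -1.4]
width: 59.4
grasp_force: 7.9
```

Emit:
{"method": "jog_arm", "body": {
  "commands": [
    [-0.11, [0, 0, 0], [0, 0, 0]],
    [-0.11, [0, 0, 0], [0, 0, 0]],
    [-0.11, [0, 0, 0], [0, 0, 0]]
  ]
}}

```text
t: 3.5
ee_pos: [482.3, -387.1, 144.6]
orientation: [-1.962, -2.453, 0.0]
ft_force: [-0.1, 0.3, -1.4]
width: 39.9
grasp_force: 13.3
```

Emit:
{"method": "jog_arm", "body": {
  "commands": [
    [-0.11, [0, 0, -0.05], [0, 0, 0]],
    [-0.11, [0, 0, -0.1], [0, 0, 0]],
    [-0.11, [0, 0, -0.2], [0, 0, 0]],
    [-0.11, [0, 0, -0.25], [0, 0, 0]],
    [-0.11, [0, 0, -0.2], [0, 0, 0]],
    [-0.11, [0, 0, -0.1], [0, 0, 0]],
    [-0.11, [0, 0, 0], [0, 0, 0]]
  ]
}}

```text
t: 4.2
ee_pos: [483.2, -387.8, 236.7]
orientation: [1.96, 2.45, -0.0]
ft_force: [-0.3, -0.5, -1.3]
width: 39.2
grasp_force: 15.5
```

```bash
python3 plan.py 587.7 21.2 235 -7.4
```

```text
turn [0.0034 0.003  0.4463] shift [4.1902 0.5098 0.0173] mm/100
turn [-0.0042  0.0047 -3.5537] shift [-4.1902 -0.5098  0.0173] mm/100
now [ 483.17 -387.76  236.73] t 4.2 q [-0.7   0.4   1.63  0.    1.11 -0.92] w 39.2 F [-0.28 -0.53 -1.32] grip 15.5
```

Emit:
{"method": "jog_arm", "body": {
  "commands": [
    [-0.11, [0, 0, 0], [0, 0, 0.15]],
    [-0.11, [0, 0, 0], [0, 0, 0.15]],
    [-0.11, [0.2, 0.02, 0], [0, 0, 0.146]],
    [-0.11, [0.4, 0.05, 0], [0, 0, 0]],
    [-0.11, [0.45, 0.055, 0], [0, 0, 0]],
    [-0.11, [0.45, 0.055, 0], [0, 0, 0]],
    [-0.11, [0.45, 0.055, 0], [0, 0, 0]],
    [-0.11, [0.45, 0.055, 0], [0, 0, 0]],
    [-0.11, [0.45, 0.055, 0], [0, 0, 0]],
    [-0.11, [0.45, 0.055, 0], [0, 0, 0]]
  ]
}}

```text
t: 5.2
ee_pos: [561.7, -62.7, 233.6]
orientation: [-2.359, -2.073, 0.002]
ft_force: [0.7, 0.2, -0.8]
width: 39.8
grasp_force: 15.5
```

Emit:
{"method": "jog_arm", "body": {
  "commands": [
    [-0.11, [0.45, 0.055, 0], [0, 0, 0]],
    [-0.11, [0.3, 0.04, 0], [0, 0, 0]],
    [-0.11, [0.14, 0.01, 0], [0, 0, 0]],
    [-0.11, [0, 0, 0], [0, 0, 0]],
    [-0.11, [0, 0, 0], [0, 0, 0]]
  ]
}}

```text
t: 5.7
ee_pos: [583.5, 21.5, 234.0]
orientation: [-2.359, -2.074, 0.002]
ft_force: [0.5, -0.9, -1.0]
width: 39.5
grasp_force: 15.5
```

```bash
python3 plan.py 587.7 21.2 235 -7.4; cat > jg.py <<'E'
from m import *
a=np.deg2rad(-7.4);e=np.array([[np.cos(a),np.sin(a)],[-np.sin(a),np.cos(a)]])
def jig(P,zt=200):
    P=P.reshape(-1,3); P=P[~np.isnan(P[:,0])]
    q=np.c_[(P[:,:2]-[519,18])@e.T,P[:,2]]
    return q
E
python3 - <<'E'
from jg import *
d,P=cloud("wrist"); cv2.imwrite("pics/w2.png",d["image"]); np.save("w2",P)
q=jig(P)
k=q[(q[:,2]>74)&(q[:,2]<84)&(q[:,0]>40)&(q[:,0]<100)]
f=q[(q[:,2]>62)&(q[:,2]<71)&(q[:,0]>60)&(q[:,0]<100)]
b=q[(q[:,2]>14)&(q[:,2]<22)&(abs(q[:,0])<160)&(abs(q[:,1])<140)]
for v0 in range(-120,130,20):
    for n,s in (("back",k),("fence",f)):
        w=s[abs(s[:,1]-v0)<10]
        if len(w)>5: print(v0,n,len(w),np.percentile(w[:,0],[2,50,98]).round(1),"z",np.median(w[:,2]).round(1))
print("back v",np.percentile(k[:,1],[0,.5,2,98,100]).round(1) if len(k) else 0,"fence v",np.percentile(f[:,1],[0,1,99,100]) if len(f) else 0)
print("board",np.percentile(b[:,0],[0.2,1,99,99.8]).round(1),np.percentile(b[:,1],[0.2,1,99,99.8]).round(1))
E
```

```text
turn [-0.0017  0.0008  0.0006] shift [ 0.002   0.0424 -0.0098] mm/100
turn [-1.3000e-03 -2.6000e-03 -3.9994e+00] shift [-0.002  -0.0424 -0.0098] mm/100
now [583.47  21.55 234.02] t 5.7 q [ 0.02  0.35  1.71 -0.    1.08  0.15] w 39.5 F [ 0.51 -0.92 -1.01] grip 15.5
-120 back 49 [54.5 61.2 68.9] z 77.0
-120 fence 27 [73.6 75.8 78.1] z 66.8
-100 back 228 [54.6 62.3 68.9] z 77.1
-100 fence 78 [73.4 75.7 78.1] z 67.0
-80 back 235 [54.8 61.3 68.8] z 77.0
-80 fence 84 [73.3 75.6 77.9] z 67.0
-60 back 242 [54.9 61.8 68.7] z 77.1
-60 fence 84 [73.2 75.4 77.6] z 67.2
-40 back 29 [55.  61.3 68.6] z 77.1
-40 fence 9 [73.6 77.3 77.3] z 67.3
-20 fence 14 [77.1 77.2 77.3] z 67.1
0 back 127 [55.3 61.4 68.4] z 77.0
0 fence 70 [73.8 75.8 78. ] z 67.0
20 back 297 [54.5 62.4 69.4] z 77.0
20 fence 95 [73.6 75.7 77.8] z 66.9
40 back 332 [54.6 61.5 69.3] z 77.0
40 fence 100 [73.4 75.5 77.6] z 67.0
60 back 335 [54.7 62.4 69.2] z 77.0
60 fence 101 [73.3 75.3 77.4] z 67.0
80 back 511 [40.7 54.9 69.1] z 77.0
80 fence 126 [73.2 75.6 78.1] z 67.0
100 fence 116 [73.2 75.9 77.9] z 67.1
120 fence 64 [73.8 75.7 77.6] z 67.1
back v [-114.2 -113.3 -110.1   84.4   85.4] fence v [-118.07237789 -114.56984186  119.41171653  120.86024351]
board [-146.4 -144.7  140.9  142.7] [-124.6 -107.8  130.4  131.5]
```

View pics/w2.png

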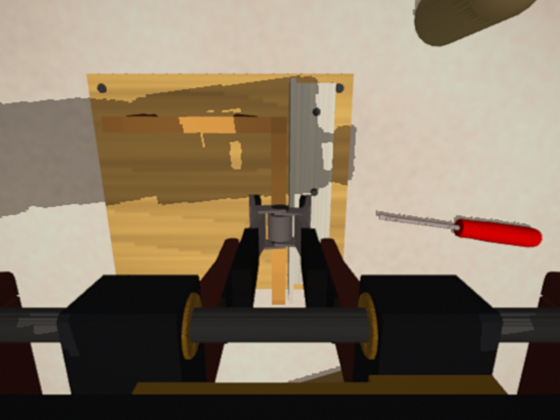

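```bash
python3 - <<'E'
from jg import *
q=jig(np.load("w2.npy"))
c=q[(q[:,2]>100)&(q[:,2]<245)&(abs(q[:,0]-64)<60)&(abs(q[:,1]-12)<60)]
for z0 in range(100,245,8):
    s=c[(c[:,2]>=z0)&(c[:,2]<z0+8)]
    if len(s)>8: print(z0,len(s),"u",np.percentile(s[:,0],[1,25,75,99]).round(1),"v",np.percentile(s[:,1],[1,99]).round(1))
o=get_obs(); print("tcp uv",e@(o["ee_pos"][:2]-[519,18]))
E
```

```text
132 14 u [37.9 38.4 86.6 88.7] v [10.9 25.3]
140 60 u [38.4 42.  85.  88.5] v [14.2 25.6]
148 155 u [39.2 45.6 81.  87.5] v [18.5 25.3]
156 27 u [40.9 43.3 85.3 86.2] v [ 6.1 25.4]
164 46 u [41.4 43.5 84.8 85.6] v [10.  25.4]
172 147 u [42.  43.7 82.9 84.5] v [12.2 27.6]
180 287 u [44.8 54.4 72.5 81.9] v [ 2.2 27.9]
188 1180 u [49.4 58.1 67.9 76.4] v [ 1.2 27.7]
196 211 u [49.1 52.2 74.  77.2] v [ 3.5 26.5]
204 240 u [47.8 51.2 75.  78.7] v [ 3.3 25.4]
212 105 u [46.3 49.7 76.7 79.9] v [ 4.1 25.4]
220 165 u [43.5 48.7 77.7 82.6] v [ 4.4 25.5]
228 277 u [35.8 48.4 78.3 90.2] v [ 3.7 25.5]
236 446 u [34.9 44.7 81.2 91.2] v [ 4.2 25.4]
244 69 u [35.2 46.  80.2 91.3] v [13.7 25.4]
tcp uv [63.62427797 11.37696513]
```

Emit:
{"method": "jog_arm", "body": {
  "commands": [
    [-0.11, [0, 0.033, 0], [0, 0, 0]],
    [-0.11, [0, 0, 0.15], [0, 0, 0]],
    [-0.11, [0, 0, 0.2], [0, 0, 0]],
    [-0.11, [0, 0, 0.15], [0, 0, 0]],
    [-0.11, [0, 0, 0], [0, 0, 0]],
    [-0.11, [0, 0, 0], [0, 0, 0]],
    [-0.11, [0, 0, 0], [0, 0, 0]]
  ]
}}

```text
t: 6.45
ee_pos: [587.9, 21.8, 185.3]
orientation: [2.359, 2.073, 0.001]
ft_force: [0.0, -0.4, -0.5]
width: 39.3
grasp_force: 15.5
```

```bash
cat > chk.py <<'E'
from jg import *
o=get_obs(); print("tcp uv",e@(o["ee_pos"][:2]-[519,18]),o["ee_pos"][2],o["width"])
d,P=cloud("wrist"); q=jig(P); Z=o["ee_pos"][2]-234
import sys
for n,lo,hi in (("back",74,79.5),("fence",62,70)):
    s=q[(q[:,2]>lo)&(q[:,2]<hi)&(q[:,0]>45)&(q[:,0]<100)&(q[:,1]<70)]
    for v0 in (-90,-60,20,35,50,65):
        w=s[abs(s[:,1]-v0)<7]
        if len(w)>5: print(n,v0,np.percentile(w[:,0],[1,99]).round(1))
c=q[(abs(q[:,0]-66)<60)&(abs(q[:,1]-15)<13)]
for z0 in range(132,245,16):
    s=c[(c[:,2]>=z0+Z)&(c[:,2]<z0+8+Z)&(c[:,2]>85)]
    if len(s)>8: p=np.percentile(s[:,0],[1,99]); print(z0+Z,p.round(1),p.mean().round(1),np.percentile(s[:,1],[1,99]).round(1))
cv2.imwrite("pics/"+sys.argv[1],d["image"])
E
python3 chk.py w3.png
```

```text
tcp uv [67.86658605 12.62885475] 185.27448008546608 39.34642886606697
back -90 [54.9 68.9]
back -60 [54.3 68.9]
back 20 [55.2 68.9]
back 35 [54.5 68.9]
back 50 [54.7 68.9]
back 65 [54.9 68.9]
fence -90 [73.8 77.7]
fence -60 [73.7 77.5]
fence 20 [73.3 77.8]
fence 35 [73.2 77.7]
fence 50 [73.2 77.5]
fence 65 [73.2 78.2]
83.27448008546608 [42.7 93.3] 68.0 [12.2 26.3]
99.27448008546608 [43.9 92.1] 68.0 [19.4 26.2]
115.27448008546608 [46.1 90.2] 68.1 [11.1 26.3]
131.27448008546608 [49.2 86.4] 67.8 [ 3.  27.9]
147.27448008546608 [53.5 81.7] 67.6 [ 4.  26.4]
163.27448008546608 [50.6 84.4] 67.5 [ 4.6 26.3]
179.27448008546608 [39.9 94.8] 67.3 [ 4.8 26.2]
195.27448008546608 [39.2 95.6] 67.4 [ 5.5 26.4]
```

View pics/w3.png

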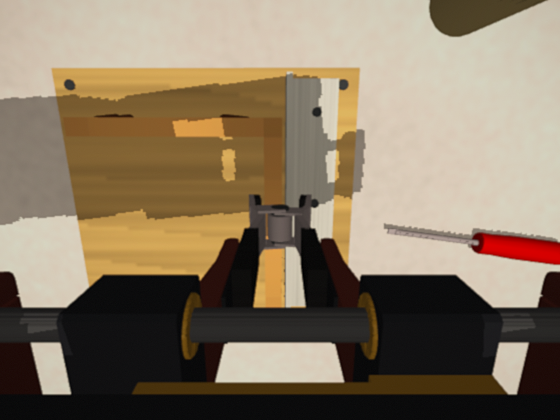

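The wrist view shows the jaws straddling back and fence around (280,215), about 1.5 mm too far toward the fence. I correct that and lower.

Emit:
{"method": "jog_arm", "body": {
  "commands": [
    [-0.11, [0, -0.014, 0.05], [0, 0, 0]],
    [-0.11, [0, 0, 0.1], [0, 0, 0]],
    [-0.11, [0, 0, 0.1], [0, 0, 0]],
    [-0.11, [0, 0, 0.1], [0, 0, 0]],
    [-0.11, [0, 0, 0.1], [0, 0, 0]],
    [-0.11, [0, 0, 0.05], [0, 0, 0]],
    [-0.11, [0, 0, 0.02], [0, 0, 0]],
    [-0.11, [0, 0, 0], [0, 0, 0]]
  ]
}}

```text
t: 7.3
ee_pos: [586.1, 22.1, 132.6]
orientation: [-2.36, -2.074, 0.0]
ft_force: [0.3, 0.0, -1.7]
width: 39.7
grasp_force: 15.5
```

```bash
python3 chk.py w4.png; python3 plan.py 587 21 129 -7.4
```

```text
tcp uv [65.97182511 12.65277322] 132.55232115212357 39.65399263368704
back -90 [54.1 69. ]
back 20 [45.4 86.3]
back 35 [54.9 69.3]
back 50 [54.6 69.3]
back 65 [54.7 69.2]
fence -90 [73.2 77.8]
fence -60 [73.1 77.7]
fence 20 [45.4 88. ]
fence 35 [73.2 78.1]
fence 50 [73.6 77.9]
fence 65 [73.5 77.8]
78.55232115212357 [49.9 81.5] 65.7 [ 2.8 26.9]
94.55232115212357 [51.4 80.1] 65.8 [ 3.7 26.2]
110.55232115212357 [48.7 82.5] 65.6 [ 5.5 26.4]
126.55232115212357 [38.4 92.8] 65.6 [ 4.7 26.3]
142.55232115212357 [37.4 93.8] 65.6 [ 5.3 26.3]
turn [ 0.0005 -0.0001  0.0003] shift [-0.0095  0.0092  0.0381] mm/100
turn [ 2.0000e-04  9.0000e-04 -3.9997e+00] shift [ 0.0095 -0.0092  0.0381] mm/100
now [586.21  22.06 132.81] t 7.35 q [0.02 0.48 1.78 0.   0.88 0.15] w 39.5 F [ 0.32  0.04 -1.62] grip 15.5
```

Emit:
{"method": "jog_arm", "body": {
  "commands": [
    [-0.11, [0, 0.005, 0.03], [0, 0, 0]],
    [-0.11, [0, 0, 0], [0, 0, 0]],
    [0.0, [0, 0, 0], [0, 0, 0]],
    [0.1, [0, 0.01, 0], [0, 0, 0]],
    [0.2, [0, 0.01, 0], [0, 0, 0]],
    [0.35, [0, 0, 0], [0, 0, 0]],
    [0.6, [0, 0, 0], [0, 0, 0]],
    [1, [0, 0, 0], [0, 0, 0]],
    [1, [0, 0, 0], [0, 0, 0]],
    [1, [0, 0, 0], [0, 0, 0]]
  ]
}}

```text
t: 8.35
ee_pos: [588.6, 21.7, 129.7]
orientation: [2.36, 2.074, 0.0]
ft_force: [-0.2, 0.5, 0.6]
width: 86.4
grasp_force: 0.0
```

Emit:
{"method": "jog_arm", "body": {
  "commands": [
    [1, [0, 0, -0.05], [0, 0, 0]],
    [1, [0, 0, -0.15], [0, 0, 0]],
    [1, [0, 0, -0.25], [0, 0, 0]],
    [1, [0, 0, -0.3], [0, 0, 0]],
    [1, [0, 0, -0.2], [0, 0, 0]],
    [1, [0, 0, -0.2], [0, 0, 0]],
    [1, [0, 0, 0], [0, 0, 0]]
  ]
}}

```text
t: 9.05
ee_pos: [590.4, 21.8, 248.9]
orientation: [2.357, 2.071, 0.008]
ft_force: [0.9, 0.2, 0.2]
width: 87.9
grasp_force: 0.0
```

```bash
cat > v.py <<'E'
from jg import *
o=get_obs(); print("t",o["t"],"tcp",o["ee_pos"],"F",o["ft_force"])
for n in ("wrist","top"):
    d,P=cloud(n); q=jig(P); print(n)
    for nm,lo,hi in (("back",74,81),("fence",62,70)):
        s=q[(q[:,2]>lo)&(q[:,2]<hi)&(q[:,0]>45)&(q[:,0]<100)&(q[:,1]<70)]
        for v0 in (-90,-60,-30,40,60):
            w=s[abs(s[:,1]-v0)<8]
            if len(w)>5: print(nm,v0,np.percentile(w[:,0],[3,97]).round(1))
        if nm=="back": print("  v",np.percentile(s[:,1],[0,.5,2]).round(1))
    c=q[(abs(q[:,0]-68)<50)&(abs(q[:,1]-14)<30)&(q[:,2]>85)&(q[:,2]<180)]
    for z0 in range(85,180,15):
        w=c[(c[:,2]>=z0)&(c[:,2]<z0+15)]
        if len(w)>8: p=np.percentile(w[:,0],[1,99]); r=np.percentile(w[:,1],[1,99]);print("clamp",z0,p.round(1),p.mean().round(1),r.round(1),r.mean().round(1))
    print("max z",c[:,2].max() if len(c) else 0)
    cv2.imwrite(f"pics/v_{n}.png",d["image"])
E
python3 v.py
```

```text
t 9.05 tcp [590.44658116  21.76573649 248.85163512] F [0.91058258 0.19309326 0.15752677]
wrist
back -90 [59.2 72.8]
back -60 [58.4 72.8]
back -30 [58.7 72.7]
back 40 [58.3 72.7]
back 60 [58.6 72.7]
  v [-114.2 -113.3 -110. ]
fence -90 [74.  77.6]
fence -60 [74.  77.4]
fence -30 [74.  77.3]
fence 40 [73.9 78.1]
fence 60 [73.8 78. ]
clamp 85 [53.8 82.5] 68.2 [ 2.  28.5] 15.3
clamp 100 [49.3 87.3] 68.3 [ 4.2 26.2] 15.2
clamp 115 [43.7 92.5] 68.1 [ 4.6 26.3] 15.4
clamp 130 [41.8 95.4] 68.6 [ 4.3 26.2] 15.3
clamp 145 [40.1 97.2] 68.6 [ 4.5 26.2] 15.3
clamp 160 [37.3 99.4] 68.4 [ 4.2 26.1] 15.2
max z 172.3142678878519
top
back -90 [59.9 73.5]
back -60 [59.7 75.7]
back -30 [59.6 74.3]
  v [-439.9 -438.4 -436.4]
fence -90 [59.2 79.7]
fence -60 [59.5 79.8]
max z 0
```

View pics/v_wrist.png

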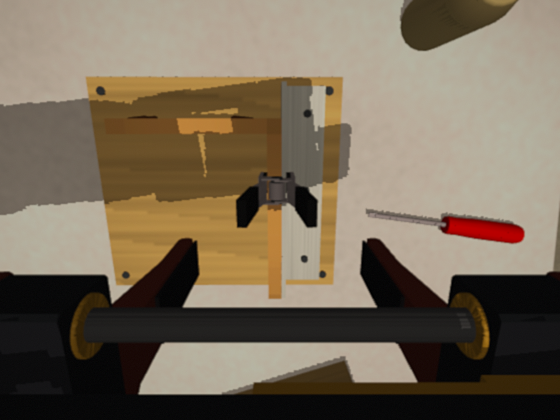

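The wrist view shows the clamp upright at (275,200), pinching back and fence, and the back has moved 4 mm onto the fence. On to the loose side.

```bash
python3 plan.py 552 350 170 90.8
```

```text
turn [ 1.6000e-03  1.4000e-03 -2.1819e+00] shift [0.3197 3.2877 0.7536] mm/100
turn [ 1.3000e-03 -1.5000e-03  1.8181e+00] shift [-0.3197 -3.2877  0.7536] mm/100
now [588.56  21.7  245.36] t 9.15 q [ 0.02  0.34  1.69 -0.    1.1   0.15] w 87.7 F [0.48 0.26 0.09] grip 0.0
```

Emit:
{"method": "jog_arm", "body": {
  "commands": [
    [1, [0, 0, 0], [0, 0, -0.18]],
    [1, [0, 0, 0], [0, 0, -0.18]],
    [1, [0, 0, 0], [0, 0, -0.18]],
    [1, [0, 0, 0], [0, 0, -0.18]],
    [1, [0, 0, 0], [0, 0, -0.18]],
    [1, [0, 0, 0], [0, 0, -0.18]],
    [1, [0, 0, 0], [0, 0, -0.18]],
    [1, [0, 0, 0], [0, 0, -0.18]],
    [1, [0, 0, 0], [0, 0, -0.18]],
    [1, [0, 0, 0], [0, 0, -0.18]]
  ]
}}

```text
t: 10.15
ee_pos: [587.6, 21.7, 243.1]
orientation: [-0.438, -3.108, 0.001]
ft_force: [-0.0, -0.3, 0.3]
width: 87.8
grasp_force: 0.0
```

Emit:
{"method": "jog_arm", "body": {
  "commands": [
    [1, [0, 0, 0], [0, 0, -0.18]],
    [1, [0, 0, 0], [0, 0, -0.18]],
    [1, [0, 0, 0], [0, 0, -0.022]],
    [1, [0.05, 0.45, 0], [0, 0, 0]],
    [1, [0.05, 0.45, 0], [0, 0, 0]],
    [1, [0.05, 0.45, 0], [0, 0, 0]],
    [1, [0.05, 0.45, 0.1], [0, 0, 0]],
    [1, [0.05, 0.45, 0.2], [0, 0, 0]],
    [1, [0.05, 0.45, 0.2], [0, 0, 0]],
    [1, [0.02, 0.45, 0.2], [0, 0, 0]]
  ]
}}

```text
t: 11.15
ee_pos: [550.9, 337.8, 173.2]
orientation: [0.017, -3.141, 0.001]
ft_force: [0.8, -1.5, -0.6]
width: 87.5
grasp_force: 0.0
```

Emit:
{"method": "jog_arm", "body": {
  "commands": [
    [1, [0, 0.1, 0.05], [0, 0, 0]],
    [1, [0, 0.04, 0], [0, 0, 0]],
    [1, [0, 0, 0], [0, 0, 0]]
  ]
}}

```text
t: 11.45
ee_pos: [551.9, 349.7, 169.6]
orientation: [0.02, -3.141, 0.001]
ft_force: [0.4, 0.7, -1.0]
width: 87.4
grasp_force: 0.0
```

```bash
python3 plan.py 552 350 170 90.8; python3 - <<'E'
from m import *
d,P=cloud("wrist"); cv2.imwrite("pics/s1.png",d["image"]); P=P.reshape(-1,3)
s=P[(np.hypot(P[:,0]-552,P[:,1]-350)<110)&(P[:,2]>53)&(P[:,2]<70)]; print(rect(s),np.median(s[:,2]))
for lo in range(460,650,20):
    w=s[abs(s[:,0]-lo)<10]
    if len(w)>5: print(lo,np.percentile(w[:,1],[2,98]).round(1),len(w))
E
```

```text
turn [-0.0007 -0.0005 -0.0013] shift [-0.0014  0.0025 -0.0044] mm/100
turn [-8.0000e-04  1.1000e-03  3.9987e+00] shift [ 0.0014 -0.0025 -0.0044] mm/100
now [551.87 349.75 169.56] t 11.45 q [ 0.55  0.52  1.6  -0.    1.02 -1.04] w 87.4 F [ 0.42  0.69 -1.03] grip 0.0
(3109, array([550.1, 353.5]), array([160.2,  14.5]), 1.3) 58.941047740063254
480 [345.4 359.2] 466
500 [345.6 359.7] 449
520 [345.8 360.1] 413
540 [346.8 360.5] 386
560 [347. 361.] 375
580 [347.1 361.4] 363
600 [347.3 361.9] 337
620 [348.4 362.3] 314
640 [348.6 355. ] 6
```

Emit:
{"method": "jog_arm", "body": {
  "commands": [
    [1, [0.01, 0.018, 0], [0, 0, -0.006]],
    [1, [0, 0, 0.35], [0, 0, 0]],
    [1, [0, 0, 0.35], [0, 0, 0]],
    [1, [0, 0, 0.35], [0, 0, 0]],
    [1, [0, 0, 0.25], [0, 0, 0]],
    [1, [0, 0, 0.15], [0, 0, 0]],
    [1, [0, 0, 0.08], [0, 0, 0]],
    [1, [0, 0, 0], [0, 0, 0]],
    [0, [0, 0, 0], [0, 0, 0]],
    [-0.4, [0, 0, 0], [0, 0, 0]]
  ]
}}

```text
t: 12.5
ee_pos: [551.7, 352.6, 18.2]
orientation: [-0.029, 3.139, 0.002]
ft_force: [0.9, -0.4, 0.3]
width: 75.0
grasp_force: 0.0
```

Emit:
{"method": "jog_arm", "body": {
  "commands": [
    [-0.6, [0, 0, 0], [0, 0, 0]],
    [-1, [0, 0, 0], [0, 0, 0]],
    [-1, [0, 0, 0], [0, 0, 0]],
    [-1, [0, 0, 0], [0, 0, 0]],
    [-1, [0, 0, 0], [0, 0, 0]]
  ]
}}

```text
t: 13.0
ee_pos: [550.8, 352.0, 16.7]
orientation: [0.029, -3.141, 0.0]
ft_force: [-0.0, -0.6, 0.1]
width: 35.5
grasp_force: 0.0
```

```bash
python3 plan.py 420 -30 120 82.6
```

```text
turn [-0.     -0.      0.1883] shift [ 0.8051 -3.9569 -1.0331] mm/100
turn [ 0.     -0.     -3.8117] shift [-0.8051  3.9569 -1.0331] mm/100
now [550.8  352.03  16.69] t 13.0 q [ 0.55  0.73  1.65 -0.    0.76 -1.04] w 35.5 F [-0.03 -0.62  0.06] grip 0.0
```

Fingers are still closing, so I wait and then lift.

Emit:
{"method": "jog_arm", "body": {
  "commands": [
    [-1, [0, 0, 0], [0, 0, 0]],
    [-1, [0, 0, 0], [0, 0, 0]],
    [-1, [0, 0, 0], [0, 0, 0]],
    [-1, [0, 0, 0], [0, 0, 0]],
    [-1, [0, 0, 0], [0, 0, 0]],
    [-1, [0, 0, 0], [0, 0, 0]]
  ]
}}

```text
t: 13.6
ee_pos: [550.8, 352.0, 16.7]
orientation: [-0.029, 3.141, 0.0]
ft_force: [0.2, 0.8, -0.6]
width: 15.0
grasp_force: 30.0
```

Emit:
{"method": "jog_arm", "body": {
  "commands": [
    [-1, [0, 0, -0.05], [0, 0, 0]],
    [-1, [0, 0, -0.15], [0, 0, 0]],
    [-1, [0, 0, -0.25], [0, 0, 0]],
    [-1, [0, 0, -0.3], [0, 0, 0]],
    [-1, [0, 0, -0.3], [0, 0, 0]],
    [-1, [0, 0, -0.25], [0, 0, 0]],
    [-1, [0, 0, -0.1], [0, 0, 0]],
    [-1, [0, 0, 0], [0, 0, 0]]
  ]
}}

```text
t: 14.4
ee_pos: [551.7, 352.5, 159.0]
orientation: [-0.029, 3.138, 0.003]
ft_force: [0.3, -0.5, -2.1]
width: 14.6
grasp_force: 30.0
```

```bash
python3 plan.py 426 -78 160 82.6
```

```text
turn [0.0027 0.0038 0.1883] shift [ 0.6917 -4.4314 -0.0104] mm/100
turn [-0.0058  0.004  -3.8117] shift [-0.6917  4.4314 -0.0104] mm/100
now [551.67 352.54 158.96] t 14.4 q [ 0.55  0.54  1.61 -0.    0.99 -1.04] w 14.6 F [ 0.29 -0.49 -2.12] grip 30.0
```

Emit:
{"method": "jog_arm", "body": {
  "commands": [
    [-1, [0.05, 0, 0], [0, 0, 0.1]],
    [-1, [0.1, -0.2, 0], [0, 0, 0.088]],
    [-1, [0.12, -0.4, 0], [0, 0, 0]],
    [-1, [0.12, -0.45, 0], [0, 0, 0]],
    [-1, [0.1, -0.45, 0], [0, 0, 0]],
    [-1, [0.1, -0.45, 0], [0, 0, 0]],
    [-1, [0.1, -0.45, 0], [0, 0, 0]],
    [-1, [0, -0.45, 0], [0, 0, 0]],
    [-1, [0, -0.45, 0], [0, 0, 0]],
    [-1, [0, -0.45, 0], [0, 0, 0]]
  ]
}}

```text
t: 15.4
ee_pos: [433.9, -14.0, 155.7]
orientation: [-0.201, -3.133, 0.0]
ft_force: [-0.1, 0.9, -1.1]
width: 14.4
grasp_force: 30.0
```

Emit:
{"method": "jog_arm", "body": {
  "commands": [
    [-1, [0, -0.4, 0.1], [0, 0, 0]],
    [-1, [0, -0.2, 0.2], [0, 0, 0]],
    [-1, [0, -0.08, 0.2], [0, 0, 0]],
    [-1, [0, 0, 0], [0, 0, 0]],
    [-1, [0, 0, 0], [0, 0, 0]]
  ]
}}

```text
t: 15.9
ee_pos: [425.8, -79.7, 106.1]
orientation: [-0.203, -3.132, -0.001]
ft_force: [-0.2, 0.6, -1.0]
width: 15.1
grasp_force: 30.0
```

```bash
python3 plan.py 426 -78 110 82.6; cat > s.py <<'E'
from jg import *
import sys
o=get_obs(); print("tcp uv",(e@(o["ee_pos"][:2]-[519,18])).round(2),o["ee_pos"][2].round(2))
zt=o["ee_pos"][2]+18.7+25   # expected top of side
for n in sys.argv[2:]:
    d,P=cloud(n); q=jig(P); q0=jig(P); print(n)
    b=q[(q[:,2]>74)&(q[:,2]<81)&(q[:,0]>50)&(q[:,0]<72)&(q[:,1]>-125)&(q[:,1]<60)]
    if len(b): 
        print("back n",len(b),"u",np.percentile(b[:,0],[0.5,2,98]).round(1),"v",np.percentile(b[:,1],[0,1,3]).round(1))
    s=q[(abs(q[:,2]-zt)<7)&(q[:,0]>-180)&(q[:,0]<64)&(abs(q[:,1]+107)<25)]
    if len(s)>20:
        r=cv2.minAreaRect(s[:,:2].astype(np.float32)); print("side n",len(s),"z",np.median(s[:,2]).round(1),zt.round(1),np.round(r[0],1),np.round(r[1],1),round(r[2],2),"u",np.percentile(s[:,0],[0,1,99,100]).round(1))
        for u0 in range(-160,65,20):
            w=s[abs(s[:,0]-u0)<10]
            if len(w)>8: print("  ",u0,len(w),"v",np.percentile(w[:,1],[2,98]).round(1),"z",np.median(w[:,2]).round(1))
    cv2.imwrite(f"pics/{sys.argv[1]}_{n}.png",d["image"])
E
python3 s.py p1 wrist top scene
```

```text
turn [ 0.0004 -0.0033 -0.0004] shift [ 0.0007  0.0173 -0.0394] mm/100
turn [-5.2000e-03 -6.0000e-04  3.9996e+00] shift [-0.0007 -0.0173 -0.0394] mm/100
now [425.84 -79.72 106.06] t 15.9 q [-0.21  0.35  2.12  0.    0.68 -1.65] w 15.1 F [-0.18  0.58 -1.02] grip 30.0
tcp uv [ -79.79 -108.9 ] 106.06
wrist
side n 10419 z 148.6 149.8 [ -99.7 -110.2] [120.8  36.2] 8.86 u [-160.  -159.3  -41.5  -39.4]
   -160 1280 v [-116.  -101.6] z 148.7
   -140 2303 v [-116.  -101.6] z 148.7
   -120 2020 v [-116.1 -101.6] z 148.6
   -100 2347 v [-123.1  -94.6] z 148.6
   -80 1104 v [-116.6 -101. ] z 148.5
   -60 720 v [-116.  -101.8] z 148.4
   -40 645 v [-116.1 -101.7] z 148.3
top
back n 183 u [59.3 59.7 71.7] v [-116.  -115.4 -112.7]
side n 78 z 151.3 149.8 [ -71.  -110.3] [ 14.7 145.5] 89.89 u [-143.7 -142.7    0.8    1.8]
   -140 30 v [-117.4 -103.3] z 150.4
   -20 22 v [-116.9 -103.2] z 151.9
   0 25 v [-117.7 -103.7] z 152.0
scene
back n 89 u [54.5 58.8 71.8] v [-117.6 -114.3 -111.6]
side n 127 z 149.8 149.8 [ -79.  -111.6] [162.8  35. ] 6.4 u [-161.1 -158.2    2.2    3.1]
   -160 10 v [-116.  -103.5] z 150.8
   -140 10 v [-118.1 -104.5] z 150.3
   -60 24 v [-128.   -93.3] z 149.2
   -40 29 v [-118.  -101.2] z 149.9
   -20 32 v [-118.  -101.1] z 149.9
   0 20 v [-118.4 -102.1] z 148.8
```

View pics/p1_wrist.png

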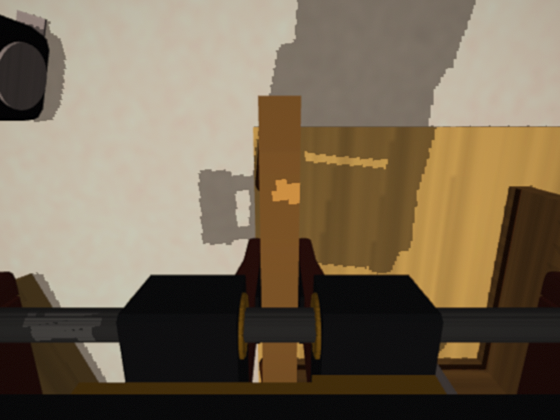

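Emit:
{"method": "jog_arm", "body": {
  "commands": [
    [-1, [-0.18, 0.02, 0], [0, 0, 0]],
    [-1, [-0.2, 0, 0.05], [0, 0, 0]],
    [-1, [0, 0, 0.2], [0, 0, 0]],
    [-1, [0, 0, 0.2], [0, 0, 0]],
    [-1, [0, 0, 0.15], [0, 0, 0]],
    [-1, [0, 0, 0.06], [0, 0, 0]],
    [-1, [0, 0, 0], [0, 0, 0]],
    [-1, [0, 0, 0], [0, 0, 0]],
    [-1, [0, 0, 0], [0, 0, 0]]
  ]
}}

```text
t: 16.95
ee_pos: [465.4, -82.9, 41.6]
orientation: [0.202, 3.133, -0.0]
ft_force: [0.3, 0.1, -0.9]
width: 14.5
grasp_force: 30.0
```

```bash
python3 s.py p2 wrist top scene; python3 plan.py 485 -85.3 36 82.6
```

```text
tcp uv [ -40.21 -106.95] 41.55
wrist
side n 10466 z 83.9 85.3 [ -60.3 -108.2] [121.5  36.2] 8.94 u [-121.  -120.2   -2.2    0.2]
   -120 1408 v [-114.1  -99.7] z 83.9
   -100 2277 v [-114.1  -99.7] z 83.9
   -80 2015 v [-114.1  -99.7] z 83.9
   -60 2393 v [-121.2  -92.6] z 83.9
   -40 1008 v [-114.3  -99.5] z 83.9
   -20 756 v [-114.   -99.8] z 84.0
   0 609 v [-114.1  -99.7] z 84.0
top
back n 185 u [58.5 59.3 71.7] v [-116.1 -113.8 -112.4]
side n 44 z 82.6 85.3 [  45.5 -100.6] [36.7 31.4] 0.78 u [27.2 27.4 63.6 63.9]
   40 22 v [-116.3 -102. ] z 84.7
   60 17 v [-115.3  -84.8] z 80.2
scene
back n 95 u [56.4 58.5 71.3] v [-114.  -110.7 -108.7]
side n 122 z 83.9 85.3 [ -28.9 -108.7] [184.2  34.4] 6.64 u [-121.4 -119.7   62.3   63. ]
   -120 14 v [-117.4 -101.3] z 83.0
   -100 10 v [-116.7 -101.5] z 85.3
   -20 22 v [-126.   -94.2] z 84.4
   0 29 v [-117.2 -100.6] z 83.5
   20 26 v [-116.8 -100.9] z 84.3
   40 18 v [-115.5 -101.9] z 84.3
turn [-0.0001  0.0014  0.0003] shift [-0.2012  0.0025  0.0527] mm/100
turn [-2.2000e-03 -1.0000e-04 -3.9997e+00] shift [ 0.2012 -0.0025  0.0527] mm/100
now [465.02 -82.96  41.27] t 17.1 q [-0.2   0.52  2.06  0.    0.56 -1.64] w 15.0 F [-0.54 -0.76 -0.55] grip 30.0
```

Emit:
{"method": "jog_arm", "body": {
  "commands": [
    [-1, [-0.05, 0, 0.02], [0, 0, 0]],
    [-1, [-0.05, 0, 0.02], [0, 0, 0]],
    [-1, [-0.05, 0, 0.005], [0, 0, 0]],
    [-1, [0, 0, 0], [0, 0, 0]],
    [-1, [0, 0, 0], [0, 0, 0]],
    [-1, [0, 0, 0], [0, 0, 0]],
    [-1, [0, 0, 0], [0, 0, 0]]
  ]
}}

```text
t: 17.8
ee_pos: [479.3, -84.8, 36.2]
orientation: [-0.202, -3.135, -0.0]
ft_force: [0.5, -0.4, -1.0]
width: 14.9
grasp_force: 30.0
```

Emit:
{"method": "jog_arm", "body": {
  "commands": [
    [-1, [-0.01, 0, 0], [0, 0, 0]],
    [-1, [-0.01, 0, 0], [0, 0, 0]],
    [-1, [0, 0, 0], [0, 0, 0]],
    [-1, [0, 0, 0], [0, 0, 0]]
  ]
}}

```text
t: 18.2
ee_pos: [481.5, -85.1, 36.2]
orientation: [0.202, 3.135, 0.0]
ft_force: [-0.7, 0.4, -1.2]
width: 14.7
grasp_force: 30.0
```

Emit:
{"method": "jog_arm", "body": {
  "commands": [
    [-1, [-0.01, 0, 0], [0, 0, 0]],
    [-1, [0, 0, 0], [0, 0, 0]],
    [-1, [-0.01, 0, 0], [0, 0, 0]],
    [-1, [0, 0, 0], [0, 0, 0]]
  ]
}}

```text
t: 18.6
ee_pos: [483.7, -85.4, 36.2]
orientation: [0.202, 3.135, -0.0]
ft_force: [-0.5, -0.2, -0.6]
width: 14.9
grasp_force: 30.0
```

Emit:
{"method": "jog_arm", "body": {
  "commands": [
    [-1, [-0.005, 0, 0], [0, 0, 0]],
    [-1, [0, 0, 0], [0, 0, 0]],
    [-1, [0, 0, 0], [0, 0, 0]]
  ]
}}

```text
t: 18.9
ee_pos: [484.0, -85.4, 36.2]
orientation: [0.202, 3.135, 0.0]
ft_force: [-0.6, -0.5, -0.7]
width: 15.0
grasp_force: 30.0
```

Emit:
{"method": "jog_arm", "body": {
  "commands": [
    [-1, [-0.005, 0, 0], [0, 0, 0]],
    [-1, [0, 0, 0], [0, 0, 0]],
    [-1, [0, 0, 0], [0, 0, 0]]
  ]
}}

```text
t: 19.2
ee_pos: [484.0, -85.4, 36.1]
orientation: [-0.202, -3.134, -0.0]
ft_force: [-1.7, 0.1, -1.3]
width: 15.0
grasp_force: 30.0
```

Emit:
{"method": "jog_arm", "body": {
  "commands": [
    [-1, [-0.005, 0, 0], [0, 0, 0]],
    [-1, [0, 0, 0], [0, 0, 0]],
    [-1, [0, 0, 0], [0, 0, 0]]
  ]
}}

```text
t: 19.5
ee_pos: [484.0, -85.4, 36.0]
orientation: [-0.202, -3.133, -0.0]
ft_force: [-5.6, 0.5, 2.6]
width: 15.1
grasp_force: 30.0
```

Emit:
{"method": "jog_arm", "body": {
  "commands": [
    [-1, [-0.005, 0, 0], [0, 0, 0]],
    [-1, [0, 0, 0], [0, 0, 0]],
    [-1, [0, 0, 0], [0, 0, 0]]
  ]
}}

```text
t: 19.8
ee_pos: [484.0, -85.4, 36.0]
orientation: [-0.202, -3.132, -0.0]
ft_force: [-6.6, 0.0, 3.4]
width: 14.8
grasp_force: 30.0
```

```bash
python3 s.py p3 wrist top scene
```

```text
tcp uv [ -21.39 -107.  ] 35.99
wrist
side n 10460 z 78.5 79.7 [ -41.5 -108.3] [120.9  36.1] 8.94 u [-101.9 -101.2   16.9   19.3]
   -100 1531 v [-114.1  -99.7] z 78.6
   -80 2261 v [-114.1  -99.7] z 78.5
   -60 1993 v [-114.2  -99.8] z 78.5
   -40 2399 v [-121.2  -92.9] z 78.4
   -20 909 v [-114.4  -99.5] z 78.4
   0 823 v [-114.1  -99.9] z 78.4
   20 544 v [-114.2  -99.8] z 78.3
top
back n 182 u [53.2 56.5 71.5] v [-116.1 -115.5 -112.1]
side n 34 z 80.1 79.7 [ 58.7 -99.1] [33.5 10.6] 87.49 u [53.  53.1 64.  64. ]
   60 34 v [-114.8  -83.9] z 80.1
scene
back n 106 u [51.2 52.1 71.6] v [-117.5 -114.8 -114.2]
side n 130 z 78.8 79.7 [ -17.3 -110.6] [165.7  36.1] 6.53 u [-101.6 -100.6   63.2   63.3]
   -100 14 v [-117.9 -102. ] z 76.8
   -80 13 v [-116.5 -102.9] z 78.6
   0 20 v [-121.9 -100.6] z 78.5
   20 29 v [-116.6 -102. ] z 78.6
   40 25 v [-117.9 -101.9] z 80.4
   60 28 v [-117.1  -85.3] z 79.5
```

Fz at +3.4 shows the side bearing on the board, so part of Fx is drag. I lift a little, then push further.

Emit:
{"method": "jog_arm", "body": {
  "commands": [
    [-1, [0, 0, -0.008], [0, 0, 0]],
    [-1, [0, 0, 0], [0, 0, 0]],
    [-1, [0, 0, 0], [0, 0, 0]],
    [-1, [0, 0, 0], [0, 0, 0]]
  ]
}}

```text
t: 20.35
ee_pos: [484.0, -85.3, 36.5]
orientation: [-0.202, -3.132, -0.001]
ft_force: [-6.7, -1.0, -1.0]
width: 15.0
grasp_force: 30.0
```

Emit:
{"method": "jog_arm", "body": {
  "commands": [
    [-1, [-0.005, 0, 0], [0, 0, 0]],
    [-1, [0, 0, 0], [0, 0, 0]],
    [-1, [0, 0, 0], [0, 0, 0]],
    [-1, [0, 0, 0], [0, 0, 0]]
  ]
}}

```text
t: 20.75
ee_pos: [484.0, -85.3, 36.5]
orientation: [-0.202, -3.131, -0.001]
ft_force: [-7.5, 1.2, 0.8]
width: 14.9
grasp_force: 30.0
```

Emit:
{"method": "jog_arm", "body": {
  "commands": [
    [-1, [-0.005, 0, -0.003], [0, 0, 0]],
    [-1, [0, 0, 0], [0, 0, 0]],
    [-1, [0, 0, 0], [0, 0, 0]],
    [-1, [0, 0, 0], [0, 0, 0]]
  ]
}}

```text
t: 21.15
ee_pos: [483.9, -85.3, 36.6]
orientation: [-0.202, -3.13, -0.001]
ft_force: [-8.9, -0.3, 0.6]
width: 14.9
grasp_force: 30.0
```

Emit:
{"method": "jog_arm", "body": {
  "commands": [
    [-1, [-0.005, 0, -0.002], [0, 0, 0]],
    [-1, [0, 0, 0], [0, 0, 0]],
    [-1, [0, 0, 0], [0, 0, 0]],
    [-1, [0, 0, 0], [0, 0, 0]]
  ]
}}

```text
t: 21.55
ee_pos: [483.9, -85.3, 36.7]
orientation: [-0.202, -3.129, -0.001]
ft_force: [-9.9, 0.7, -0.1]
width: 15.1
grasp_force: 30.0
```

Emit:
{"method": "jog_arm", "body": {
  "commands": [
    [-1, [-0.005, 0, -0.003], [0, 0, 0]],
    [-1, [0, 0, 0], [0, 0, 0]],
    [-1, [0, 0, 0], [0, 0, 0]],
    [-1, [-0.005, 0, -0.003], [0, 0, 0]],
    [-1, [0, 0, 0], [0, 0, 0]],
    [-1, [0, 0, 0], [0, 0, 0]],
    [-1, [0, 0, 0], [0, 0, 0]],
    [-1, [0, 0, 0], [0, 0, 0]],
    [-1, [0, 0, 0], [0, 0, 0]],
    [-1, [0, 0, 0], [0, 0, 0]]
  ]
}}

```text
t: 22.55
ee_pos: [483.9, -85.2, 36.9]
orientation: [-0.202, -3.127, -0.001]
ft_force: [-10.9, 0.4, -1.1]
width: 15.0
grasp_force: 30.0
```

```bash
python3 s.py p4 wrist top scene; python3 - <<'E'
from jg import *
F=[]
for i in range(8):
    d,P=cloud("scene"); F.append(get_obs()["ft_force"])
print(np.mean(F,0).round(2),np.std(F,0).round(2),get_obs()["ee_pos"].round(2),get_obs()["orientation"].round(4),get_obs()["moment"].round(2))
q=jig(P)
s=q[(q[:,2]>74)&(q[:,2]<81)&(q[:,0]>50)&(q[:,0]<85)]
for v0 in (-90,-60,-30,40,60): w=s[abs(s[:,1]-v0)<10]; print(v0,np.percentile(w[:,0],[3,97]).round(1) if len(w)>4 else 0)
c=q[(abs(q[:,0]-68)<50)&(abs(q[:,1]-14)<30)&(q[:,2]>120)&(q[:,2]<180)]; print("clamp",rect(c),c[:,2].max())
a=cv2.resize(d["image"][120:290,200:390],(800,600),interpolation=cv2.INTER_CUBIC); cv2.imwrite("pics/final.png",a)
E
```

```text
tcp uv [ -21.54 -106.89] 36.91
wrist
side n 10475 z 79.6 80.6 [ -41.2 -108.1] [121.6  36.3] 8.94 u [-101.9 -101.1   16.9   19.6]
   -100 1498 v [-114.   -99.6] z 80.0
   -80 2291 v [-114.   -99.6] z 79.8
   -60 1998 v [-114.1  -99.6] z 79.6
   -40 2405 v [-121.2  -92.5] z 79.5
   -20 920 v [-114.3  -99.4] z 79.4
   0 805 v [-114.   -99.8] z 79.1
   20 558 v [-114.1  -99.6] z 79.0
top
back n 155 u [54.4 57.3 71.8] v [-115.7 -115.2 -113.7]
side n 28 z 79.3 80.6 [ 59.1 -99.1] [33.7  8.9] 88.33 u [54.2 54.3 63.7 63.7]
   60 28 v [-115.   -83.5] z 79.3
scene
back n 107 u [51.2 52.  71.8] v [-116.2 -115.4 -114.4]
side n 131 z 79.2 80.6 [ -17.8 -109.2] [165.6  35.1] 6.42 u [-101.2 -100.4   62.8   63.8]
   -100 16 v [-117.  -100.5] z 80.4
   -80 14 v [-116.4 -102.1] z 81.1
   0 21 v [-125.2 -101.9] z 79.8
   20 26 v [-116.5  -99.4] z 79.0
   40 28 v [-117.9 -101.2] z 77.3
   60 25 v [-115.5  -86.7] z 78.6
[-11.09   0.77  -1.5 ] [0.74 0.43 0.6 ] [483.85 -85.22  36.9 ] [-2.0190e-01 -3.1271e+00 -1.5000e-03] [ 0.14  1.5  -0.03]
-90 [59.6 74. ]
-60 [59.6 74.8]
-30 [61.  74.2]
40 [61.  65.3]
60 0
clamp (124, array([69.3, 13.1]), array([27.1, 63. ]), 89.0) 175.00257170640657
```

View pics/final.png

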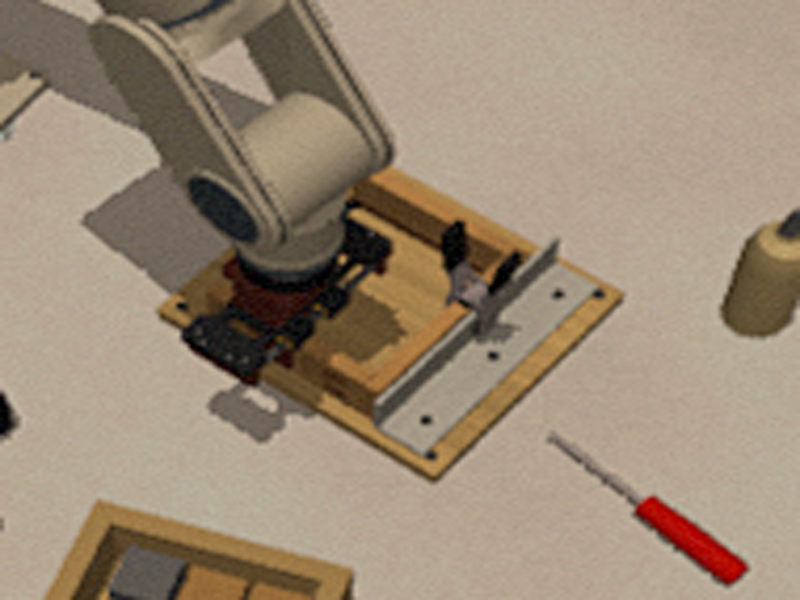

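The view shows the corner closed at (365,385), the side flush with the back's end, and the clamp upright at (475,280). The push is about 11 N with almost no load on the board, so I hand in.

```bash
python3 -c "from workcell import *; print(close_job())"
```

```text
the job is handed in; nothing more can be done
None
```

I handed the job in at about 23 s: the clamp is released and grips the back tight to the fence, and the side is held flush and square at the free end, pressed on the back with about 11 N; no verdict was returned.

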